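# Lock the tip-press air regulator at its mark

## Robot

A 6-joint arm with a two-finger parallel gripper is mounted at the origin on the work surface. World frame = base frame: x ahead of the robot, y to its left, z up, the work surface at z = 0. Lengths are in mm, angles in rad, forces in N, time in s.
With the tool pointing down it reaches from about 350 to 875 mm from the base axis. Payload 4.2 kg.
Tool frame: the origin (TCP) lies between the finger pads, 19 mm behind the fingertips; this is the grasp point; z points along the fingers, y is the line along which they close (so a half turn about z gives the same grasp; the last joint's range is limited). The gripper opens to 85 mm and grips with 20 to 120 N. Pads are 22 mm wide; open, the fingers measure 114 mm over their backs; the gripper's body (76 mm by 85 mm) begins 54 mm behind the grasp point. The pads swing forward as they close: fully open they stand 13 mm farther back than shut.
Start: joints at [-1.039, 0.385, 0.008, 0, -1.194, -0.259], TCP at [168.41, -601.862, 250.012] pointing down, gripper open.
Joint ranges: [-3.14, 3.14], [-1.21, 2.06], [-1.07, 1.41], [-3.16, 2.05], [-2.99, -0.16], [-3.1, 3.1]. Speed limits (rad/s): [2.79, 2.79, 3.14, 3.14, 3.14, 3.14].

## Interface

Orientations are given as a unit quaternion [x, y, z, w].
In Python, from bench import read_state, get_image, job_done, recognise, place_of gives the robot as it stands. The module is installed in compiled form; this text tells all that it offers.
- The arm moves only by the tool carry_out, never from a script. Its arguments are lists of equal length, an entry for each row: "slide": the shift along the tool's x, y, z in m, a list of three; "roll": the turn about the tool's z in degrees; "claw": the finger opening in m, from 0 to 0.0854. A call has 1 to 8 rows; each row is the pose to reach, as a shift and turn from the pose commanded when the call began, along the tool's axes at that moment; what a row does not reach only later rows make up. A row lasts 1/8 s, in which the tool goes at most 62.5 mm and 10.7 degrees, less where a joint would pass 70% of its speed; a pose out of reach is approached as far as the arm can. A call with a gripper value outside its range is refused whole. The fingers move at their own pace and stop on an object; the grip force is fixed at half the most. Time passes only in rows, so rows that repeat a pose let the fingers close. It gives the time, the measured TCP pose, the force, the opening and the grip force at its end, in the units of the state.
- read_state(): the state, without advancing time (a new reading comes with each control period).
- get_image(name): name is "side" or "top"; returns a dict with "img" (420x560x3 uint8, red, green, blue), "z_map" (420x560 float32, mm along the optical axis (not along the pixel's ray), 0 where there is no reading), "mtx" (3x3 intrinsics, pixels), "world_from_camera" (4x4, takes a point from camera to world coordinates). Camera axes: x right, y up, looking along -z (the intrinsics and any distortion apply to the point x, -y, -z); pixel columns grow to the right and rows downward; lengths in mm; the calibration is good to about 2 mm. A picture is of the moment at which its call begins.
- job_done(): hands the job in; it is judged then, once.
Trained networks look in a picture, given as the dict that the camera call returned (one of the last four; its "shot" number tells which), for a name from the list of things; names that differ only in an ending like _2 or _b are one class to them, and where a whole thing is asked for, a point or a joint stands for the part that bears it (a point fixed in the world has none). Each returns a list of dicts, best first, with "conf" (0 to 1); they miss things now and then, are a little off and sometimes report something else, mostly with a low value. They report only what shows in the picture. A call takes as long as a camera call. They do not tell look-alikes from the thing itself.
- recognise(picture, thing): "at" ([column, row] in pixels, amid what is visible of it).
- place_of(picture, thing): "at" ([column, row] in pixels: a listed point, or the origin of a listed thing).
The state is a dict: "clock": time; "joints": joint angles; "joint_vel": joint speeds; "joint_efforts": joint torques, N m; "position": TCP position; "ee_rot": TCP orientation; "contact_force": force on the tool from outside, world axes, zero at the start; "wrist_torque": the same for the moment, N m; "gripper_width": finger opening in mm; "grasp_force": force on a finger pad.
Only numpy, scipy, OpenCV 4.12 (cv2) and the standard library are available. Lean on these libraries where they do the work, as an engineer would, in place of code of your own. Each camera call takes 0.05 s, during which the arm holds its last target. There are 200 camera calls.

## Task

Set the air regulator of the tip press: turn its bar knob counter-clockwise to the long mark on the dial, then, pulling lightly outward (straight up), slowly on past the mark until you feel the key slip into the lock slot, and pull the knob out to its stop so that it stays locked out. The slot comes somewhere from 7 to 36 degrees past the mark; be gentle, for more than 20 N of pull against the closed lock plate or the stop, or forcing the knob round in the slot, breaks it. Then let go, and leave everything else on the bench where it lies.

Things in the scene. Friction and masses are not known exactly. Their poses are not given: they have to be found in the camera images.
- regulator: Fixed bench air regulator: 100 x 100 x 8 mm steel foot, 62 mm square aluminium body, black bonnet, and on top a flat round dial plate, 104 mm in diameter, its upper face 110 mm above the bench. Origin: centre of the foot's underside, on the knob's vertical axis; z up, x points from the axis to the long mark. Six short ticks on the dial mean nothing here.
- knob: Black knob on the dial: round skirt 48 mm in diameter, 8 mm high; on it an upright bar 16 mm thick, from 20 mm behind the axis to 24 mm before it, top (with a short white line over its nose half) 42 mm above the origin. Origin: on the axis at the skirt's underside, 110 mm above the bench when in, 122 mm when out to the stop. z up, x along the bar to the nose.
- grip (a point): Point on the knob's axis in the bar, 31 mm above the knob's origin (141 mm above the bench when in): TCP height for a grasp from above, fingers closing across the 16 mm bar; x along the bar to the nose. The knob takes 0.05 N m to turn and 3 N of friction plus 1 N of weight to draw up; it stays wherever it is left.
- nose (a point): Tip of the small nose that sticks out of the knob's skirt, 34 mm from the axis, 4.5 mm above the knob's origin. The knob starts in, its nose 0.35 to 0.85 rad clockwise (from above) of the long mark: turn it counter-clockwise. It can turn from 1.6 rad clockwise to 0.9 rad counter-clockwise of the mark.
- mark (a point): Middle of the long mark, a dark steel bar 14 x 5 mm standing 2.7 mm proud of the dial, lying radially 36.5 to 50.5 mm from the axis. The lock slot inside lies at an unknown angle 0.12 to 0.62 rad past this mark, counter-clockwise (from above); the knob's key fits it with about 0.03 rad of play either way.
- dial (a point): Centre of the dial's upper face. Unseen below it is the lock plate with its slot. Off the slot the knob rises freely 0.5 mm, then lifts the sprung plate, 4 N per mm more. In the slot it rises 12 mm, to a shoulder that meets the same sprung plate (4 N per mm more), and cannot turn. Over 20 N between knob and plate, up or sideways, breaks it: in the slot some 0.6 N m of twist does.
- tip_cutter: Bystander: chrome tip cutter, standing cylinder 28 mm in diameter, 44 mm high; origin under its foot.
- ferrule: Bystander: yellow plastic ferrule, standing tube 15 mm in diameter, 22 mm high; origin under its foot.
- sanding_block: Bystander: round cork sanding block, 72 mm in diameter, 32 mm high; origin under its foot.
- chalk_holder: Bystander: pewter chalk holder with a chalk, 40 mm in diameter, 26 mm high; origin under its foot.
- glue: Bystander: white glue bottle, 34 mm in diameter, 85 mm high; origin under its foot.
- brush: Bystander: small brush lying flat, 160 mm long; origin at its middle on the bench.
- dowel: Bystander: wooden dowel lying flat, 16 mm in diameter, 150 mm long; origin at its middle on the bench.
There are look-alikes about, which are no part of the job. There is more than one size of the regulator; the job needs the middle-sized.

How it is judged:
By the outcome, as a careful person would: the job done as asked, in the order asked, and still so for the second after the job is handed in, with the robot touching nothing.
It also fails if it takes over 64 s, if anything falls off the work surface, if the arm or the gripper's body presses on something with over 40 N, if the wrist force passes 120 N, or if a joint passes its speed limit or range.

## Working session

There is one attempt and no reset: what is moved stays moved. The work goes in short steps, Python scripts to look and compute and a tool call to move; the robot and the scene stay as the last step left them, time stands still between calls to the robot, and variables do not carry over. Pictures are saved under pics/ and viewed, at most 10 in all, crops included, and the job is handed in when it is done.

Besides the shell and the picture viewer there is one more tool, called after ">>>" as name([rows], argument=value, ...), one row to a line, values as JSON. carry_out: Moves the arm, as the interface text tells. Its arguments: {"type":"object","properties":{"slide":{"type":"array"},"roll":{"type":"array"},"claw":{"type":"array"}},"required":["slide","roll","claw"]}

```bash
mkdir -p pics; cat > h.py <<'E'
import numpy as np, cv2
from bench import *
def px2w(p,uv,z=None):
    """pixel -> world; at plane z if given, else by depth map"""
    K=p["mtx"];T=np.array(p["world_from_camera"]);u,v=uv
    d=np.array([(u-K[0][2])/K[0][0],-(v-K[1][2])/K[1][1],-1.])
    if z is None:
        s=p["z_map"][int(round(v)),int(round(u))]
    else:
        r=T[:3,:3]@d; s=(z-T[2,3])/r[2]
    return T[:3,:3]@(d*s)+T[:3,3]
def save(p,n,crop=None,f=1):
    im=p["img"][:,:,::-1]
    if crop: c0,r0,c1,r1=crop; im=im[r0:r1,c0:c1]
    cv2.imwrite("pics/"+n,cv2.resize(im,None,fx=f,fy=f,interpolation=cv2.INTER_CUBIC))
E
python3 - <<'E'
from h import *
for n in("top","side"):
    p=get_image(n); save(p,n+".png",f=1.4)
    print(n,np.round(np.array(p["world_from_camera"])[:3,3]), {k:v for k,v in p.items() if k not in("img","z_map","mtx","world_from_camera")})
    for t in("regulator","knob"): print(t,[(np.round(r["at"]),round(r["conf"],2)) for r in recognise(p,t)])
    for t in("grip","nose","mark","dial"): print(t,[(np.round(r["at"],1),round(r["conf"],2)) for r in place_of(p,t)])
print(read_state())
E
```

```text
top [ 436.   -9. 1126.] {'shot': 1}
regulator [(array([281., 208.]), 0.98), (array([263., 269.]), 0.91)]
knob [(array([356., 274.]), 0.93), (array([281., 199.]), 0.61), (array([138., 165.]), 0.57), (array([264., 273.]), 0.47)]
grip [(array([281.3, 199.8]), 0.81)]
nose [(array([351.8, 258.7]), 0.78), (array([285.1, 186.3]), 0.63), (array([258.1, 263.2]), 0.53)]
mark [(array([258.8, 258.8]), 0.66), (array([349.2, 249.8]), 0.64), (array([276.2, 184.5]), 0.62)]
dial [(array([261.6, 273.9]), 0.74), (array([281.8, 202.3]), 0.59), (array([355.2, 277.2]), 0.56)]
side [472. 662. 698.] {'shot': 2}
regulator [(array([263., 218.]), 0.87), (array([333., 170.]), 0.86), (array([334., 239.]), 0.79)]
knob [(array([336., 142.]), 0.97), (array([262., 197.]), 0.7), (array([338., 222.]), 0.63), (array([300., 397.]), 0.48)]
grip [(array([336.5, 136.1]), 0.76), (array([267.9, 191.3]), 0.72), (array([269.5, 275. ]), 0.69), (array([336.9, 217.7]), 0.47)]
nose [(array([320.7, 151.4]), 0.85), (array([250.9, 197.6]), 0.82), (array([328.5, 225.4]), 0.52)]
mark [(array([315.6, 155.2]), 0.65), (array([322.2, 230.4
[... 163 characters left out ...]
': array([-1.03939937e+00,  3.84660402e-01,  7.92328699e-03, -9.27048889e-06,
       -1.19400565e+00, -2.58628138e-01]), 'joint_vel': array([ 0.00106913, -0.00209724,  0.00055744,  0.00028328, -0.00052973,
       -0.00139333]), 'joint_efforts': array([-1.03524342e-04, -3.91947341e+01,  1.88583487e+01,  4.19002488e+00,
       -4.15295362e-04,  5.43047378e-06]), 'position': array([ 168.41429041, -601.86421323,  250.04375758]), 'ee_rot': array([-1.35960304e-01,  9.90714285e-01, -2.30609660e-05,  1.42844665e-05]), 'contact_force': array([ 0.1056868 , -0.14723109,  0.13268714]), 'wrist_torque': array([ 0.00057216,  0.03942346, -0.02543177]), 'grasp_force': 0.0, 'gripper_width': 85.35863646022227}
```

View pics/top.png

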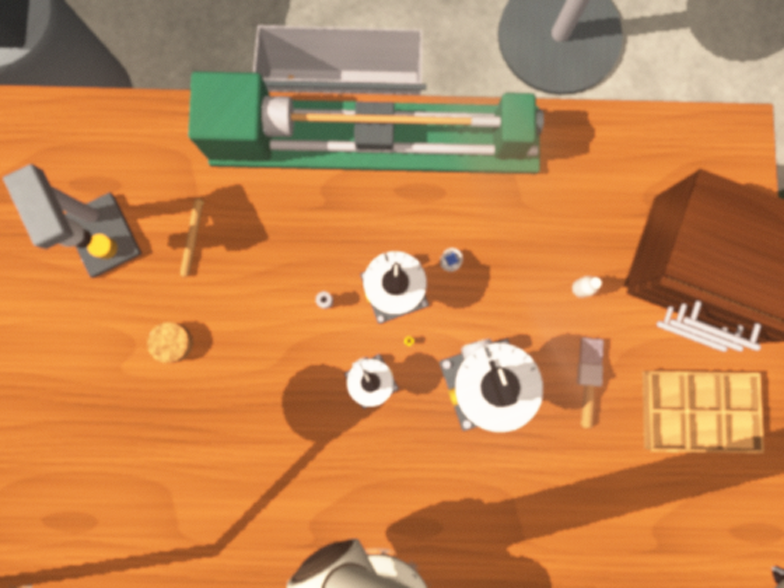

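View pics/side.png

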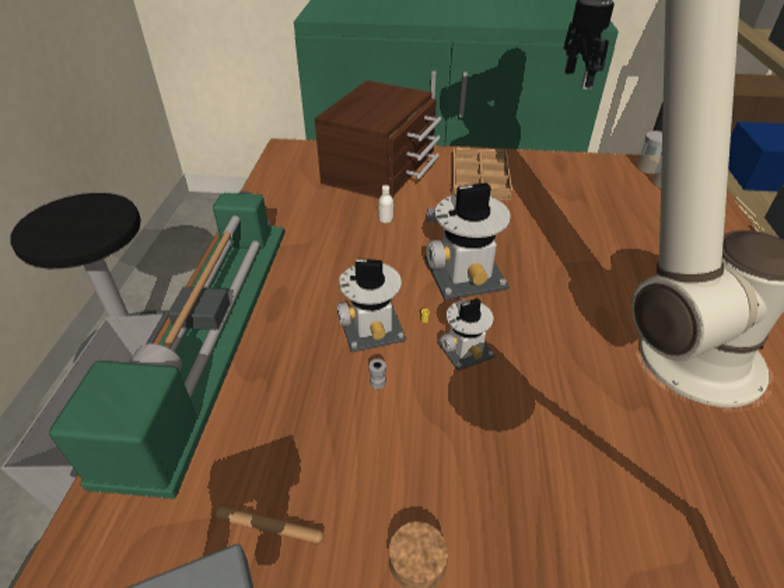

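```bash
python3 - <<'E'
from h import *
p=get_image("top"); 
for uv in [(262,274),(281.5,202),(355,277)]:
    K=p["mtx"];u,v=map(int,uv)
    # dial outline: collect 3D points near, histogram of heights
    P=np.array([[*px2w(p,(a,b))] for b in range(v-50,v+50) for a in range(u-50,u+50)])
    c=px2w(p,uv)
    q=P[np.hypot(*(P-c)[:,:2].T)<80]
    h,e=np.histogram(q[:,2],bins=np.arange(0,200,3)); i=[(int(e[k]),int(h[k])) for k in np.argsort(-h)[:6]]
    print(uv,c.round(),i)
    for z in sorted(set(k for k,_ in i if k>30)):
        s=q[abs(q[:,2]-z-1.5)<4]; (x,y),r=cv2.minEnclosingCircle(s[:,:2].astype(np.float32)); print('  ',z,round(x),round(y),round(r),s[:,:2].min(0).round(),s[:,:2].max(0).round())
E
```

```text
(262, 274) [400.  22. 113.] [(0, 799), (81, 298), (78, 271), (3, 152), (84, 72), (87, 64)]
   78 401 18 38 [364. -20.] [439.  56.]
   81 401 18 38 [364. -20.] [439.  56.]
   84 401 18 38 [364. -18.] [439.  56.]
   87 400 17 37 [367. -10.] [435.  44.]
(281.5, 202) [563. -19. 151.] [(108, 658), (0, 456), (111, 292), (105, 189), (117, 118), (6, 113)]
   105 569 -20 52 [519. -71.] [621.  31.]
   108 569 -20 52 [518. -71.] [621.  31.]
   111 569 -20 52 [518. -70.] [618.  31.]
   117 582 -21 39 [546. -42.] [614.   3.]
(355, 277) [ 401. -177.  197.] [(144, 1377), (147, 585), (141, 339), (156, 182), (9, 173), (0, 154)]
   141 400 -188 69 [ 331. -256.] [ 468. -119.]
   144 400 -188 69 [ 331. -256.] [ 468. -119.]
   147 400 -188 69 [ 331. -256.] [ 468. -119.]
   156 414 -181 47 [ 369. -220.] [ 458. -157.]
```

Three regulators show in the top view: small at (262,274), dial radius 38 mm at height 81; middle at (281,202), radius 52 at height 110; large at (355,277), radius 69 at height 145. The middle one fits the 104 mm dial at 110 mm. The side view shows the same three, with the middle one at about (263,200). I'll confirm it in an enlarged crop and measure the knob angle.

```bash
python3 - <<'E'
from h import *
p=get_image("top"); save(p,"crop.png",(246,165,316,235),8)
s=get_image("side"); save(s,"crops.png",(225,170,305,255),7)
for q,c in((p,(281,200)),(s,(264,197))):
  for t,z in(("grip",141),("nose",114.5),("mark",112.7),("dial",110)):
    for r in place_of(q,t):
        if np.hypot(*(np.array(r["at"])-c))<25: 
            w=px2w(q,r["at"],z); print(t,np.round(r["at"],1),round(r["conf"],2),w.round(1))
# dial circle + bar top from depth (top view)
V,U=np.mgrid[165:236,240:325]; P=np.array([px2w(p,(a,b)) for a,b in zip(U.ravel(),V.ravel())])
d=P[(abs(P[:,2]-110)<3)]; d=d[np.hypot(d[:,0]-569,d[:,1]+20)<60]
(x,y),r=cv2.minEnclosingCircle(d[:,:2].astype(np.float32)); print('dial',x,y,r,np.median(d[:,2]))
b=P[(P[:,2]>145)&(np.hypot(P[:,0]-569,P[:,1]+20)<40)]
print('bar',len(b),b.mean(0).round(1),cv2.minAreaRect(b[:,:2].astype(np.float32)))
# white pixels on bar top
m=[(q,p["img"][v,u]) for q,u,v in zip(P,U.ravel(),V.ravel()) if q[2]>145 and p["img"][v,u].min()>150 and np.hypot(q[0]-569,q[1]+20)<40]
print([q[0].round(0)[:2] for q in m])
E
```

```text
grip [281.  195.7] 0.93 [578.5 -18.2 141. ]
nose [284.6 186.3] 0.73 [604.8 -26.5 114.5]
mark [274.9 183.6] 0.71 [611.   -3.6 112.7]
dial [279.5 202.1] 0.64 [567.8 -15.3 110. ]
dial [280.8 210.9] 0.18 [547.1 -18.7 110. ]
grip [264.  187.6] 0.91 [570.7 -27.9 141. ]
nose [249.5 195.7] 0.68 [605.7 -27.2 114.5]
nose [265.2 190. ] 0.47 [571.4 -51.8 114.5]
mark [246.  203.7] 0.59 [ 6.098e+02 -1.000e-01  1.127e+02]
dial [265.1 198.1] 0.68 [568.8 -27.3 110. ]
dial 568.6345825195312 -20.184226989746094 51.82917404174805 109.77140325261746
bar 138 [570.4 -20.4 151.3] ((570.8884887695312, -19.415069580078125), (43.82567596435547, 15.755043029785156), 1.016435146331787)
[array([592., -16.]), array([592., -18.]), array([593., -20.]), array([593., -22.]), array([590., -13.]), array([590., -20.]), array([590., -22.]), array([588., -13.]), array([588., -20.]), array([588., -22.]), array([585., -20.]), array([585., -22.]), array([583., -20.]), array([584., -23.]), array([581., -20.]), array([581., -23.]), array([579., -20.]), array([579., -23.]), array([576., -20.])]
```

View pics/crop.png

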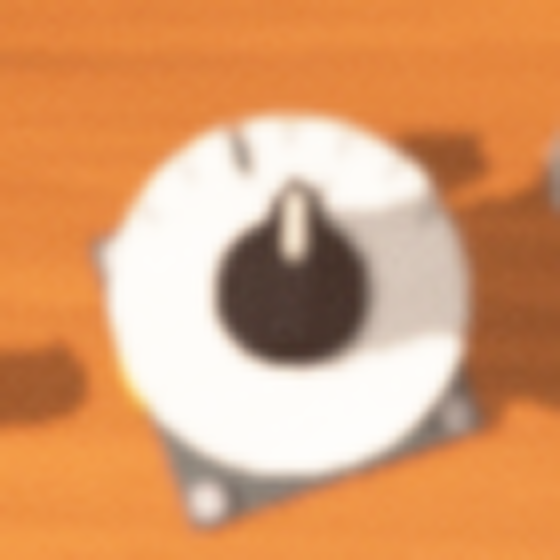

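View pics/crops.png

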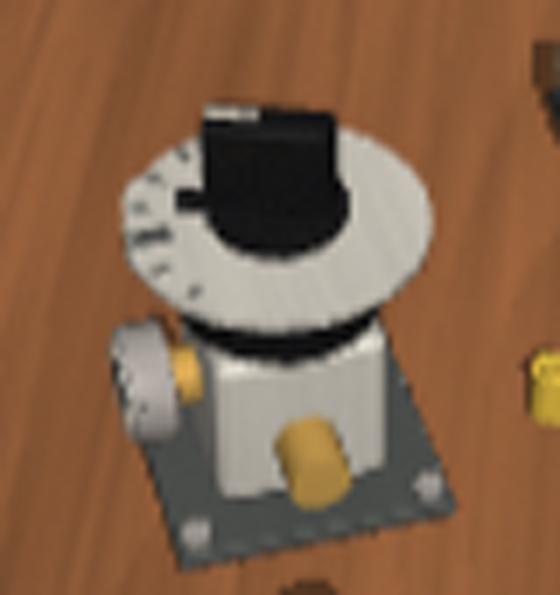

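Crop: the dial centre is at crop (288,293), the long mark at (241,150), and the nose at (299,180). So the mark lies at about +18° in world and the bar at about -4.5°. The foot edges agree with 18°, and the axis is near (569,-20). This is the middle regulator, and the side view shows the same. Moving above it now.

>>> carry_out([
  [-0.045,0.038,0],
  [-0.09,0.076,0],
  [-0.135,0.113,0],
  [-0.18,0.15,0],
  [-0.225,0.188,0],
  [-0.271,0.226,0],
  [-0.271,0.226,0],
], roll=[0,0,0,0,0,0,0], claw=[0.05,0.05,0.05,0.05,0.05,0.05,0.05])

```text
clock: 2.12
position: [370.5, -308.5, 250.5]
ee_rot: [-0.139, 0.99, -0.0, 0.001]
contact_force: [-0.1, -0.3, 0.5]
gripper_width: 50.4
grasp_force: 0.0
```

>>> carry_out([
  [-0.045,0.038,0],
  [-0.09,0.076,0],
  [-0.135,0.113,0],
  [-0.18,0.15,0],
  [-0.225,0.188,0],
  [-0.271,0.226,0],
  [-0.271,0.226,0.025],
  [-0.271,0.226,0.05],
], roll=[0,4,8,12,16,20,20,20], claw=[0.05,0.05,0.05,0.05,0.05,0.05,0.05,0.05])

```text
clock: 3.12
position: [569.1, -20.6, 199.2]
ee_rot: [0.038, 0.999, 0.0, 0.0]
contact_force: [-0.9, -0.2, 0.3]
gripper_width: 49.9
grasp_force: 0.0
```

```bash
python3 - <<'E'
from h import *
s=get_image("side"); save(s,"near.png",(220,130,310,220),6)
V,U=np.mgrid[150:260,215:320]; P=np.array([px2w(s,(a,b)) for a,b in zip(U.ravel(),V.ravel())])
r=np.hypot(P[:,0]-569,P[:,1]+20)
d=P[(abs(P[:,2]-110)<1.5)&(r<60)]; print('dial',cv2.minEnclosingCircle(d[:,:2].astype(np.float32)),np.median(d[:,2]))
b=P[(P[:,2]>122)&(P[:,2]<148)&(r<35)]   # bar face toward camera (+y)
k=np.polyfit(b[:,0],b[:,1],1); print('face',len(b),k,np.degrees(np.arctan(k[0])),b.min(0),b.max(0))
st=read_state(); print(st["position"],st["ee_rot"],st["contact_force"])
E
```

```text
dial ((570.0147094726562, -17.189373016357422), 52.3227424621582) 109.13861175152812
face 169 [ 7.73185900e-03 -1.64008688e+01] 0.4429940611160037 [550.46040492 -15.84493044 122.01162927] [592.50303167  -9.23258741 147.99745914]
[566.59642977 -21.08652581 195.29706755] [ 3.88114514e-02  9.99239686e-01 -2.40510255e-04 -3.69630362e-03] [-1.41457783 -0.01439427 -1.48629814]
```

View pics/near.png

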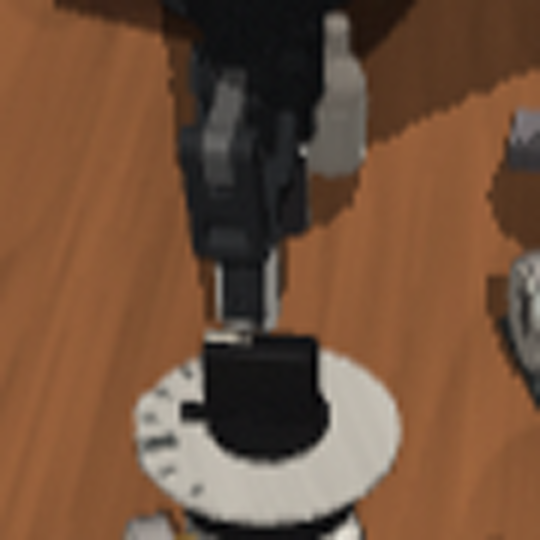

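Near view: the fingers straddle the bar (bar top at about (262,338) in the crop), with the nose at (190,410) and the mark at (160,440). It's aligned to about 1 mm. Descend and close.

>>> carry_out([
  [0,0.001,0.02],
  [0,0.001,0.04],
  [0,0.001,0.052],
  [0,0.001,0.059],
  [0,0.001,0.059],
  [0,0.001,0.059],
], roll=[0,0,0,0,0,0], claw=[0.05,0.05,0.05,0.05,0.05,0.05])

```text
clock: 3.92
position: [569.2, -19.6, 141.8]
ee_rot: [0.038, 0.999, 0.0, 0.001]
contact_force: [0.1, -0.1, 0.4]
gripper_width: 49.9
grasp_force: 0.0
```

>>> carry_out([
  [0,0,0],
  [0,0,0],
  [0,0,0],
  [0,0,0],
  [0,0,0],
  [0,0,0],
  [0,0,0],
  [0,0,0],
], roll=[0,0,0,0,0,0,0,0], claw=[0.035,0.028,0.022,0.018,0.014,0.01,0.01,0.01])

```text
clock: 4.92
position: [568.2, -21.4, 141.6]
ee_rot: [0.038, 0.999, -0.001, -0.001]
contact_force: [-1.0, -6.3, 3.2]
gripper_width: 15.2
grasp_force: 59.1
```

Gripped, with the bar now at -4.4°. I'll ease off the side load and turn counter-clockwise (negative roll) to the mark.

>>> carry_out([
  [0,-0.001,0],
  [0,-0.002,0],
  [0,-0.002,0],
  [0,-0.002,0],
  [0,-0.002,0],
  [0,-0.002,0],
  [0,-0.002,0],
  [0,-0.002,0],
], roll=[-0.5,-3,-6,-9,-12,-15,-18,-20], claw=[0.01,0.01,0.01,0.01,0.01,0.01,0.01,0.01])

```text
clock: 5.92
position: [568.2, -22.2, 141.6]
ee_rot: [-0.137, 0.991, -0.0, -0.0]
contact_force: [-2.1, -4.2, 6.7]
gripper_width: 15.1
grasp_force: 59.3
```

```bash
cat > st.py <<'E'
from h import *
a=[read_state() for _ in range(1)][0]
q=a["ee_rot"]; print("bar deg",2*np.degrees(np.arctan2(q[1],q[0]))-180,a["position"].round(2),a["contact_force"].round(2),a["wrist_torque"].round(3),a["gripper_width"],a["clock"])
E
cat > look.py <<'E'
from h import *
p=get_image("top"); s=get_image("side")
for q,c in((p,(281,200)),(s,(264,197))):
  for t,z in(("nose",114.5),("mark",112.7),("dial",110)):
    for r in place_of(q,t):
        if np.hypot(*(np.array(r["at"])-c))<25: print(t,np.round(r["at"],1),round(r["conf"],2),px2w(q,r["at"],z).round(1))
save(s,"look.png",(225,160,305,230),7)
E
python3 st.py; python3 look.py
```

```text
bar deg 15.705645275320762 [568.2  -22.23 141.63] [-2.06 -4.17  6.66] [-1.261  0.731 -0.05 ] 15.096706364721152 5.925
dial [281.2 203.5] 0.71 [564.6 -19.3 110. ]
nose [250.7 201.6] 0.66 [599.7  -6.4 114.5]
mark [245.3 204.8] 0.96 [610.8   3.9 112.7]
dial [265.2 197.3] 0.69 [568.9 -30.2 110. ]
```

View pics/look.png

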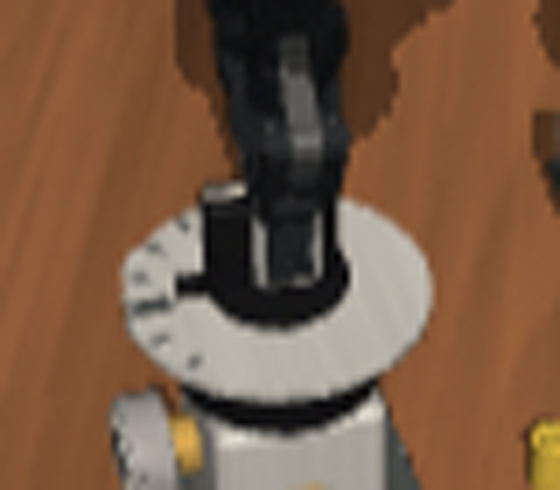

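```bash
python3 - <<'E'
from h import *
s=get_image("side"); g=s["img"].astype(int).sum(2)
K=s["mtx"];T=np.array(s["world_from_camera"]);C=np.array([569,-20.])
def proj(X):
    c=np.linalg.inv(T)@np.append(X,1); return K[0][0]*c[0]/-c[2]+K[0][2],K[1][1]*-c[1]/-c[2]+K[1][2]
from scipy.ndimage import map_coordinates as mc
# centre of dial in this camera: fit dial ellipse via depth
V,U=np.mgrid[160:240,220:310]; P=np.array([px2w(s,(a,b)) for a,b in zip(U.ravel(),V.ravel())])
d=P[(abs(P[:,2]-109.5)<2.5)&(np.hypot(P[:,0]-569,P[:,1]+20)<60)]
c,r=cv2.minEnclosingCircle(d[:,:2].astype(np.float32)); print(c,r)
for rad,z in((29,114),(31,114),(40,112.7),(44,112.7),(48,112.7)):
    A=np.arange(-30,45,3); L=[]
    for a in np.radians(A):
        u,v=proj([c[0]+rad*np.cos(a),c[1]+rad*np.sin(a),z]); L.append(mc(g,[[v],[u]],order=1)[0])
    print(rad,list(zip(A.tolist(),[int(x) for x in L])))
print('nose px',px2w(s,(251,200.9),114.5),'mark',px2w(s,(246.5,203.7),112.7))
E
```

```text
(569.926025390625, -18.297176361083984) 52.197662353515625
29 [(-30, 63), (-27, 98), (-24, 265), (-21, 419), (-18, 538), (-15, 538), (-12, 537), (-9, 518), (-6, 486), (-3, 444), (0, 330), (3, 220), (6, 157), (9, 108), (12, 78), (15, 83), (18, 88), (21, 183), (24, 278), (27, 369), (30, 454), (33, 536), (36, 538), (39, 536), (42, 534)]
31 [(-30, 206), (-27, 401), (-24, 536), (-21, 537), (-18, 536), (-15, 535), (-12, 534), (-9, 528), (-6, 500), (-3, 474), (0, 380), (3, 280), (6, 195), (9, 118), (12, 80), (15, 84), (18, 111), (21, 213), (24, 315), (27, 406), (30, 496), (33, 529), (36, 531), (39, 534), (42, 536)]
40 [(-30, 502), (-27, 526), (-24, 527), (-21, 525), (-18, 513), (-15, 486), (-12, 481), (-9, 514), (-6, 524), (-3, 526), (0, 528), (3, 528), (6, 526), (9, 517), (12, 504), (15, 444), (18, 366), (21, 265), (24, 243), (27, 320), (30, 417), (33, 512), (36, 528), (39, 529), (42, 529)]
44 [(-30, 515), (-27, 526), (-24, 518), (-21, 485), (-18, 398), (-15, 399), (-12, 470), (-9, 505), (-6, 524), (-3, 512), (0, 466), (3, 419), (6, 433), (9, 478), (12, 526), (15, 480), (18, 375), (21, 221), (24, 269), (27, 354), (30, 472), (33, 527), (36, 532), (39, 491), (42, 462)]
48 [(-30, 451), (-27, 457), (-24, 455), (-21, 417), (-18, 379), (-15, 410), (-12, 496), (-9, 528), (-6, 528), (-3, 499), (0, 450), (3, 405), (6, 440), (9, 488), (12, 520), (15, 489), (18, 402), (21, 320), (24, 276), (27, 373), (30, 462), (33, 529), (36, 523), (39, 489), (42, 403)]
nose px [599.39299174  -8.90862201 114.5       ] mark [ 6.08656253e+02 -1.72727938e-01  1.12700000e+02]
```

The nose reads about 13.5° and the mark about 22.5–23° in the same picture, so there are about 9° to go. I'll turn on to the mark while easing off the side load.

>>> carry_out([
  [0.0005,-0.0005,0],
  [0.001,-0.001,0],
  [0.001,-0.001,0],
  [0.001,-0.001,0],
  [0.001,-0.001,0],
  [0.001,-0.001,0],
], roll=[-1.5,-3,-5,-7,-9,-9], claw=[0.01,0.01,0.01,0.01,0.01,0.01])

```text
clock: 7.12
position: [568.2, -22.6, 141.6]
ee_rot: [-0.214, 0.977, -0.0, 0.001]
contact_force: [-0.9, -2.1, 4.9]
gripper_width: 15.1
grasp_force: 59.3
```

>>> carry_out([
  [0,0,-0.0005],
  [0,0,-0.0005],
], roll=[0,0], claw=[0.01,0.01])

```text
clock: 7.38
position: [568.2, -22.6, 141.6]
ee_rot: [-0.213, 0.977, -0.0, 0.0]
contact_force: [-0.4, -2.4, 2.7]
gripper_width: 15.4
grasp_force: 58.9
```

>>> carry_out([
  [0,0,-0.0005],
  [0,0,-0.0005],
], roll=[0,0], claw=[0.01,0.01])

```text
clock: 7.62
position: [568.2, -22.7, 141.7]
ee_rot: [-0.213, 0.977, 0.0, 0.0]
contact_force: [0.9, -1.5, -0.7]
gripper_width: 15.0
grasp_force: 58.5
```

```bash
python3 st.py; python3 - <<'E'
from h import *
from scipy.ndimage import map_coordinates as mc
def proj(s,X):
    K=s["mtx"];T=np.array(s["world_from_camera"]);c=np.linalg.inv(T)@np.append(X,1); return K[0][0]*c[0]/-c[2]+K[0][2],K[1][1]*-c[1]/-c[2]+K[1][2]
for n,c,RZ in(("side",(569.9,-18.3),((30,114),(44,112.7))),("top",(568.6,-20.2),((40,112.7),(44,112.7),(48,112.7)))):
    s=get_image(n); g=s["img"].astype(int).sum(2)
    for rad,z in RZ:
        A=np.arange(6,42,2); L=[]
        for a in np.radians(A):
            u,v=proj(s,[c[0]+rad*np.cos(a),c[1]+rad*np.sin(a),z]); L.append(int(mc(g,[[v],[u]],order=1)[0]))
        print(n,rad,list(zip(A.tolist(),L)))
E
```

```text
bar deg 24.63281863019654 [568.17 -22.66 141.71] [ 0.95 -1.55 -0.67] [-0.519 -0.434  0.083] 14.973969671941965 7.625
side 30 [(6, 479), (8, 445), (10, 410), (12, 333), (14, 237), (16, 144), (18, 74), (20, 77), (22, 79), (24, 81), (26, 99), (28, 123), (30, 165), (32, 224), (34, 309), (36, 396), (38, 482), (40, 536)]
side 44 [(6, 436), (8, 461), (10, 499), (12, 528), (14, 496), (16, 464), (18, 375), (20, 272), (22, 228), (24, 268), (26, 316), (28, 393), (30, 473), (32, 520), (34, 532), (36, 533), (38, 508), (40, 474)]
top 40 [(6, 373), (8, 372), (10, 371), (12, 369), (14, 369), (16, 372), (18, 372), (20, 372), (22, 376), (24, 380), (26, 377), (28, 377), (30, 379), (32, 378), (34, 373), (36, 368), (38, 367), (40, 364)]
top 44 [(6, 377), (8, 377), (10, 376), (12, 377), (14, 378), (16, 378), (18, 375), (20, 377), (22, 383), (24, 383), (26, 384), (28, 387), (30, 385), (32, 382), (34, 382), (36, 378), (38, 374), (40, 371)]
top 48 [(6, 377), (8, 375), (10, 379), (12, 382), (14, 382), (16, 384), (18, 386), (20, 388), (22, 389), (24, 387), (26, 388), (28, 392), (30, 393), (32, 394), (34, 389), (36, 382), (38, 375), (40, 367)]
```

Nose is at about 23.5° and the mark at 22.7°, so we're at the mark. Now a light upward pull, still at low force.

>>> carry_out([
  [0.0003,-0.0003,-0.0005],
  [0.0003,-0.0003,-0.001],
  [0.0003,-0.0003,-0.0015],
  [0.0003,-0.0003,-0.0015],
  [0.0003,-0.0003,-0.0015],
  [0.0003,-0.0003,-0.0015],
  [0.0003,-0.0003,-0.0015],
], roll=[0,0,0,0.0,-0.5,-1,-1.5], claw=[0.01,0.01,0.01,0.01,0.01,0.01,0.01])

```text
clock: 8.6
position: [568.1, -22.8, 143.0]
ee_rot: [-0.226, 0.974, 0.0, 0.001]
contact_force: [5.5, -0.3, -6.5]
gripper_width: 15.1
grasp_force: 58.5
```

```bash
python3 st.py
```

```text
bar deg 26.109903328223112 [568.11 -22.78 142.98] [ 5.48 -0.33 -6.54] [-0.02  -1.506 -0.138] 15.057298605047759 8.6
```

>>> carry_out([
  [-0.0004,-0.0002,-0.0002],
  [-0.0009,-0.0004,-0.0003],
  [-0.0009,-0.0004,-0.0003],
  [-0.0009,-0.0004,-0.0003],
  [-0.0009,-0.0004,-0.0003],
], roll=[0,-0.5,-1,-1.5,-2], claw=[0.01,0.01,0.01,0.01,0.01])

```text
clock: 9.22
position: [568.2, -22.9, 143.7]
ee_rot: [-0.243, 0.97, 0.0, -0.0]
contact_force: [1.2, 2.2, -4.4]
gripper_width: 15.0
grasp_force: 58.9
```

```bash
python3 st.py
```

```text
bar deg 28.16828994940454 [568.24 -22.89 143.71] [ 1.23  2.24 -4.42] [ 1.07  -0.493 -0.056] 15.011247641723797 9.225
```

Force fell while z rose, so this may be the slot. I'll test with a small straight lift and no turn.

>>> carry_out([
  [0,0,-0.0004],
  [0,0,-0.0007],
  [0,0,-0.0007],
  [0,0,-0.0007],
], roll=[0,0,0,0], claw=[0.01,0.01,0.01,0.01])

```text
clock: 9.72
position: [568.3, -22.9, 144.6]
ee_rot: [-0.243, 0.97, 0.0, -0.0]
contact_force: [-0.3, 5.1, -3.6]
gripper_width: 15.3
grasp_force: 59.1
```

```bash
python3 st.py; python3 - <<'E'
from h import *
s=get_image("side"); save(s,"lift.png",(225,160,305,230),7)
E
```

```text
bar deg 28.134736051054574 [568.29 -22.92 144.62] [-0.25  5.08 -3.62] [1.606 0.179 0.01 ] 15.250076462857566 9.725
```

>>> carry_out([
  [-0.0002,0.0004,-0.0005],
  [-0.0004,0.0007,-0.001],
  [-0.0004,0.0007,-0.0015],
  [-0.0004,0.0007,-0.002],
  [-0.0004,0.0007,-0.0025],
  [-0.0004,0.0007,-0.003],
  [-0.0004,0.0007,-0.003],
], roll=[0,0,0,0,0,0,0], claw=[0.01,0.01,0.01,0.01,0.01,0.01,0.01])

```text
clock: 10.65
position: [568.3, -22.8, 147.5]
ee_rot: [-0.243, 0.97, -0.0, -0.001]
contact_force: [-0.5, -1.9, -4.7]
gripper_width: 15.1
grasp_force: 58.7
```

```bash
python3 st.py
```

```text
bar deg 28.12533958136578 [568.32 -22.75 147.45] [-0.53 -1.92 -4.71] [-0.401  0.203  0.081] 15.080839571724661 10.65
```

It's in the slot: 5.8 mm up at a steady 4.7 N. Continue to near the stop, then finish in small steps.

>>> carry_out([
  [0,0,-0.0008],
  [0,0,-0.0016],
  [0,0,-0.0024],
  [0,0,-0.0032],
  [0,0,-0.004],
  [0,0,-0.0048],
  [0,0,-0.0052],
  [0,0,-0.0052],
], roll=[0,0,0,0,0,0,0,0], claw=[0.01,0.01,0.01,0.01,0.01,0.01,0.01,0.01])

```text
clock: 11.65
position: [568.4, -22.6, 152.7]
ee_rot: [-0.243, 0.97, -0.0, -0.0]
contact_force: [-2.0, -5.1, -5.1]
gripper_width: 15.1
grasp_force: 58.7
```

>>> carry_out([
  [0,0,-0.0003],
  [0,0,-0.0006],
  [0,0,-0.0006],
], roll=[0,0,0], claw=[0.01,0.01,0.01])

```text
clock: 12.02
position: [568.3, -22.6, 153.2]
ee_rot: [-0.243, 0.97, -0.0, -0.0]
contact_force: [-1.1, -5.0, -6.9]
gripper_width: 15.3
grasp_force: 58.7
```

```bash
python3 st.py
```

```text
bar deg 28.126159643832978 [568.34 -22.63 153.22] [-1.1  -4.95 -6.9 ] [-1.354  0.45   0.084] 15.285752486163558 12.025
```

>>> carry_out([
  [0.0002,-0.0004,-0.0003],
  [0.0004,-0.0007,-0.0006],
  [0.0004,-0.0007,-0.0006],
], roll=[0,0,0], claw=[0.01,0.01,0.01])

```text
clock: 12.4
position: [568.3, -22.8, 153.7]
ee_rot: [-0.243, 0.97, 0.0, -0.0]
contact_force: [-1.9, -1.0, -6.4]
gripper_width: 15.0
grasp_force: 58.8
```

>>> carry_out([
  [0,0,-0.0003],
  [0,0,-0.0005],
  [0,0,-0.0005],
], roll=[0,0,0], claw=[0.01,0.01,0.01])

```text
clock: 12.78
position: [568.4, -22.8, 154.3]
ee_rot: [-0.243, 0.97, 0.0, -0.0]
contact_force: [-2.8, 0.0, -6.4]
gripper_width: 15.0
grasp_force: 58.8
```

```bash
python3 st.py
```

```text
bar deg 28.127924704480677 [568.41 -22.82 154.28] [-2.84  0.02 -6.42] [0.243 0.992 0.107] 15.013585754906481 12.775
```

>>> carry_out([
  [0,0,-0.0004],
  [0,0,-0.0007],
  [0,0,-0.0007],
], roll=[0,0,0], claw=[0.01,0.01,0.01])

```text
clock: 13.15
position: [568.4, -22.8, 154.7]
ee_rot: [-0.243, 0.97, 0.0, -0.0]
contact_force: [-3.0, 2.6, -8.4]
gripper_width: 15.1
grasp_force: 58.5
```

```bash
python3 st.py
```

```text
bar deg 28.123585686329136 [568.37 -22.83 154.73] [-2.96  2.55 -8.4 ] [0.674 1.032 0.092] 15.12733801774154 13.15
```

Force is rising at 13 mm, so the knob is against the stop. Ease the pull off, then release and rise.

>>> carry_out([
  [0.0003,0.0002,0.0004],
  [0.0003,0.0002,0.0008],
  [0.0003,0.0002,0.0008],
  [0.0003,0.0002,0.0008],
], roll=[0,0,0,0], claw=[0.01,0.01,0.01,0.01])

```text
clock: 13.65
position: [568.4, -22.9, 154.7]
ee_rot: [-0.243, 0.97, 0.0, 0.0]
contact_force: [-4.1, 2.8, -4.1]
gripper_width: 15.0
grasp_force: 59.1
```

>>> carry_out([
  [0,0,0],
  [0,0,0],
  [0,0,0],
  [0,0,0],
  [0,0,0],
  [0,0,0],
  [0,0,0],
  [0,0,0],
], roll=[0,0,0,0,0,0,0,0], claw=[0.018,0.022,0.028,0.034,0.042,0.05,0.05,0.05])

```text
clock: 14.65
position: [568.3, -23.1, 154.3]
ee_rot: [-0.243, 0.97, -0.0, 0.0]
contact_force: [1.0, 0.9, 0.2]
gripper_width: 50.2
grasp_force: 0.0
```

>>> carry_out([
  [0,0,-0.01],
  [0,0,-0.03],
  [0,0,-0.06],
  [0,0,-0.1],
  [0,0,-0.14],
  [0,0,-0.16],
  [0,0,-0.16],
], roll=[0,0,0,0,0,0,0], claw=[0.05,0.05,0.05,0.05,0.05,0.05,0.05])

```text
clock: 15.52
position: [568.9, -23.0, 316.8]
ee_rot: [-0.243, 0.97, -0.0, 0.003]
contact_force: [0.9, -0.2, -1.4]
gripper_width: 50.0
grasp_force: 0.0
```

```bash
python3 st.py; python3 - <<'E'
from h import *
s=get_image("side"); save(s,"end.png",(215,140,315,240),6)
for n,c in(("side",(569.9,-18.3)),("top",(568.6,-20.2))):
    p=get_image(n); V,U=np.mgrid[150:240,215:330]; P=np.array([px2w(p,(a,b)) for a,b in zip(U.ravel(),V.ravel())])
    b=P[(P[:,2]>130)&(P[:,2]<175)&(np.hypot(P[:,0]-c[0],P[:,1]-c[1])<32)]; print(n,'bar top',np.percentile(b[:,2],[50,80,95]).round(1))
E
```

```text
bar deg 28.134674124830156 [568.94 -23.04 316.82] [ 0.89 -0.17 -1.43] [ 0.029  0.038 -0.017] 50.02839846594374 15.525
side bar top [151.9 160.7 162.7]
top bar top [142.5 162.9 164.4]
```

View pics/end.png

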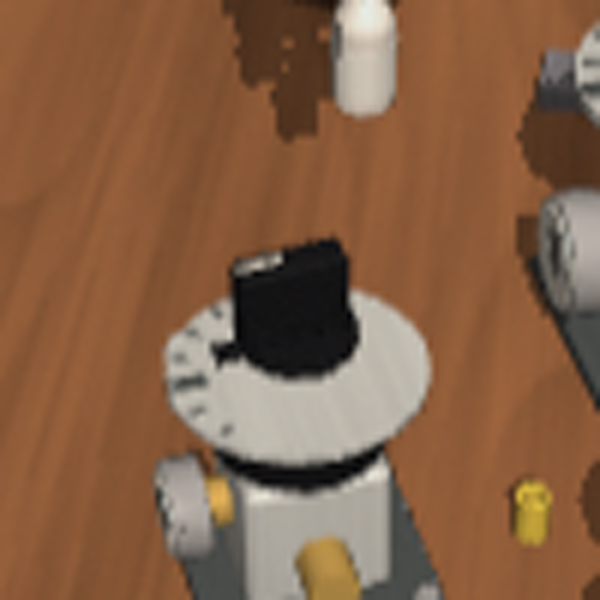

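The picture shows the knob standing out: bar top at crop (290,250), 163–164 mm high, which is 152 + 12 mm. The fingers are clear and the bystanders in view are untouched. Handing in.

```bash
python3 -c "from bench import *; print(job_done())"
```

```text
the job is handed in; nothing more can be done
None
```

The middle-sized regulator's knob was turned past the long mark, found the lock slot about 5° past it by my reading, was pulled out to its stop (about 12 mm up) and let go; it was still out in the last picture, the pull stayed under about 9 N, nothing else was touched, and the job is handed in at about 16 s.

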